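# Open the brass oil port cover of a press gearcase

## Task

Two grey gearcases stand on the letterpress bench, one with a brass cover plate on top and one with a blue one. Swivel the brass cover sideways on its pivot screw, anticlockwise seen from above, about a quarter turn from shut, so that the oil port under it lies fully open, and let go. Leave the blue cover and the black ink bottle as they are.

Things in the scene. Friction and masses are not known exactly. Their poses are not given: they have to be found in the camera images.
- brass_cover (a joint): Angle (rad) of the brass cover about its vertical pivot screw: 0 shut, growing anticlockwise seen from above, end stop 1.75; starts at 0 to 0.2, stays where left, about 1 N at the knob turns it. Flat level plate 108 x 48 x 5 mm, round ends, top 82 mm above the bench. Under its knob end, 60 mm from the pivot, lies the port: bright rim 40 mm across, black hole; all clear of the plate from 0.8 on.
- brass_knob (a point): Centre of the top face of the brass cover's knob, 112 mm above the bench: an upright black cylinder, 16 mm diameter, 30 mm tall. Axes: z up, x from pivot screw to knob; the pivot axis lies 60 mm from here along -x. The cover sits on a fixed grey gearcase (150 x 140 mm, flat top 70 mm above the bench), over which the knob stays, open or shut.
- blue_knob (a point): The same point, with the same axes, on the blue painted cover of the other, otherwise identical gearcase; its cover must be left alone.
- ink_bottle: Loose black square ink bottle, 50 x 50 mm, 135 mm tall with its cap, red label; origin at the centre of its underside, z up. It stands beyond the gearcases and must be left alone.

How it is judged:
At the end, for the whole second after the job is handed in: The brass cover stands at rest, turned by more than 0.8 rad from shut, so that the port's whole rim is clear of it; the blue cover's knob is within 12 mm and the ink bottle within 30 mm of where it started, the bottle upright (value of joint brass_cover above 0.8 rad and velocity of joint brass_cover between -0.1 and 0.1 rad/s and distance of blue_knob from where it was at the start of the episode below 0.012 m and distance of ink_bottle from where it was at the start of the episode below 0.03 m and angle between ink_bottle's own z axis and vertical below 0.2 rad); the robot touches nothing.
It fails at once if the blue cover is moved (its knob by more than 12 mm) (distance of blue_knob from where it was at the start of the episode above 0.012 m).
It fails at once if the ink bottle is shifted by more than 30 mm (distance of ink_bottle from where it was at the start of the episode above 0.03 m).
It fails at once if the ink bottle is tipped (angle between ink_bottle's own z axis and vertical above 0.2 rad).
It also fails if it takes over 29 s, if anything falls off the work surface, if the arm or the gripper's body presses on something with over 40 N, if the wrist force passes 120 N, or if a joint passes its speed limit or range.

## Robot

A 6-joint arm with a two-finger parallel gripper is mounted at the origin on the work surface. World frame = base frame: x ahead of the robot, y to its left, z up, the work surface at z = 0. Lengths are in m, angles in rad, forces in N, time in s.
With the tool pointing down it reaches from about 0.375 to 0.9 m from the base axis. Payload 3.1 kg.
Tool frame: the origin (TCP) lies between the finger pads; the fingertips stand 22 mm ahead of it and the grasp point (between the pads) lies 3 mm ahead of it (manip.tcp_to_tips is the distance from the TCP to the fingertips, in m); z points along the fingers, y is the direction in which the jaws open and shut (so a half turn about z gives the same grasp; the last joint's range is limited). The gripper opens to 85 mm and grips with 20 to 120 N. Pads are 22 mm wide; open, the fingers measure 114 mm over their backs; the gripper's body (76 mm by 85 mm) begins 54 mm behind the grasp point. The pads swing forward as they close: fully open they stand 13 mm farther back than shut.
Start: joints at [-1.357, 0.527, 1.433, -0, 1.181, -0.178], TCP at [0.239, -0.577, 0.253] pointing down, gripper open.
Joint ranges: [-3.08, 3.08], [-0.75, 2.2], [0.22, 2.44], [-1.43, 4.57], [0, 2.65], [-2.85, 2.85]. Speed limits (rad/s): [2.79, 2.79, 3.14, 3.14, 3.14, 3.14].

## Interface

Orientations are given as a unit quaternion [x, y, z, w].
In Python, from plant import telemetry, imaging, job, manip gives the robot as it stands. The module is installed in compiled form; this text tells all that it offers.
- The arm moves only by the shell command python3 -m handwheel 'ROWS' [FORCE]. ROWS is JSON, a list that holds one entry, the list of rows, each a list of 5 numbers: the closure, from 0 (fully open) to 1 (shut), then the shift along the tool's x, y, z scaled (see below), then the turn about the tool's z scaled (see below). A call has 1 to 10 rows; each row is the pose to reach, as a shift and turn from the pose commanded when the call began, along the tool's axes at that moment; what a row does not reach only later rows make up. The controller multiplies each number of a shift by 0.5 m and each number of a turn by 120 degrees. A row lasts 1/12 s, in which the tool goes at most 41.7 mm and 7.16 degrees, less where a joint would pass 70% of its speed; a pose out of reach is approached as far as the arm can. A call with a number of a shift or a turn outside -1 to 1 is refused whole. A call with a gripper value outside its range is refused whole. The fingers move at their own pace and stop on an object; FORCE is the grip in N (left out, the last holds). Time passes only in rows, so rows that repeat a pose let the fingers close. It gives the time, the measured TCP pose, the force and the opening at its end, in the units of the state.
- telemetry.read_state(): the state, without advancing time (a new reading comes with each control period).
- imaging.grab_frame(name): name is "scene" or "side" or "wrist"; returns a dict with "color" (480x640x3 uint8, red, green, blue), "z_map" (480x640 float32, m along the optical axis (not along the pixel's ray), 0 where there is no reading), "fx", "fy", "cx", "cy" (pixels), "T" (4x4, takes a point from camera to world coordinates). Camera axes: x right, y down, z forward; pixel columns grow to the right and rows downward; lengths in m; the calibration is good to about 2 mm. A picture is of the moment at which its call begins.
- job.finish_job(): hands the job in, once; it reports no verdict.
The state is a dict: "time_s": time; "qpos": joint angles; "dq": joint speeds; "effort": joint torques, N m; "ee_pos": TCP position; "tool_rot": TCP orientation; "ft_force": force on the tool from outside, world axes, zero at the start; "moment": the same for the moment, N m; "gripper_width": finger opening in m.
Only numpy, scipy, OpenCV 4.12 (cv2) and the standard library are available. Lean on these libraries where they do the work, as an engineer would, in place of code of your own. Each camera call takes 0.05 s, during which the arm holds its last target. There are 200 camera calls.

## Working session

There is one attempt and no reset: what is moved stays moved. The work goes in short steps, Python scripts to look and compute and a shell command to move; the robot and the scene stay as the last step left them, time stands still between calls to the robot, and variables do not carry over. Pictures are saved under pics/ and viewed, on a budget of 10 in all, crops included, one or two more only if the job needs it, and the job is handed in when it is done.

```bash
mkdir -p pics
cat > h.py <<'E'
import numpy as np, cv2, pickle
from plant import telemetry, imaging, job, manip
def grab(n,tag):
    f=imaging.grab_frame(n); cv2.imwrite(f'pics/{tag}.png',f['color'][:,:,::-1]); pickle.dump(f,open(f'pics/{tag}.pkl','wb')); return f
def load(tag): return pickle.load(open(f'pics/{tag}.pkl','rb'))
def ray(f,u,v,z):
    d=f['T'][:3,:3]@np.array([(u-f['cx'])/f['fx'],(v-f['cy'])/f['fy'],1]); o=f['T'][:3,3]
    return o+d*(z-o[2])/d[2]
def cloud(f):
    v,u=np.mgrid[:480,:640]; z=f['z_map']
    p=np.stack([(u-f['cx'])/f['fx']*z,(v-f['cy'])/f['fy']*z,z],-1)
    return p@f['T'][:3,:3].T+f['T'][:3,3]
E
python3 - <<'E'
from h import *
for n in("scene","side"):
    f=grab(n,n+'0'); print(n,f['T'][:3,3])
s=telemetry.read_state(); print(s); print(manip.tcp_to_tips)
E
```

```text
scene [1.25160328 0.19195893 0.76620705]
side [0.48651757 0.43032572 0.64828834]
{'time_s': 0.1, 'qpos': array([-1.35650011e+00,  5.28381940e-01,  1.43376526e+00, -1.57811980e-05,
        1.18142403e+00, -1.78472558e-01]), 'dq': array([-0.00068174, -0.00199777, -0.00344898, -0.00133812,  0.0011168 ,
       -0.0001975 ]), 'effort': array([ 5.37326378e-05, -4.43305027e+01, -1.78586358e+01, -3.17024123e-04,
        3.84742889e-03,  1.72775015e-05]), 'ee_pos': array([ 0.23912637, -0.57679299,  0.25242891]), 'tool_rot': array([ 9.80777416e-01,  1.95127349e-01, -2.50148791e-05, -9.89000731e-04]), 'ft_force': array([-0.4247394 ,  0.2284354 ,  0.05446569]), 'moment': array([ 0.00299221,  0.04851023, -0.01955741]), 'gripper_width': 0.08561529621146043}
0.022
```

View pics/scene0.png

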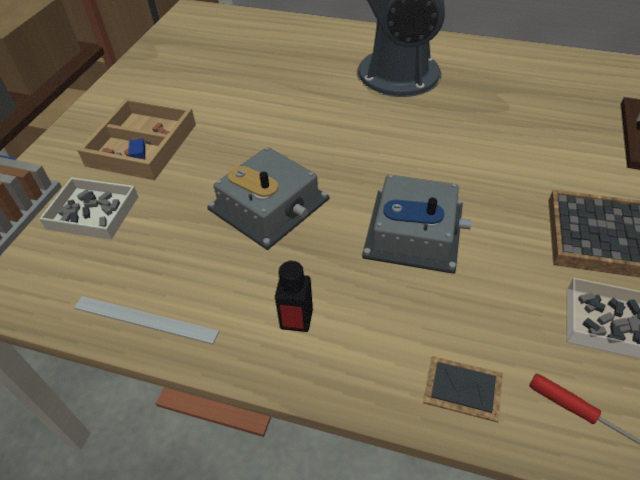

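View pics/side0.png

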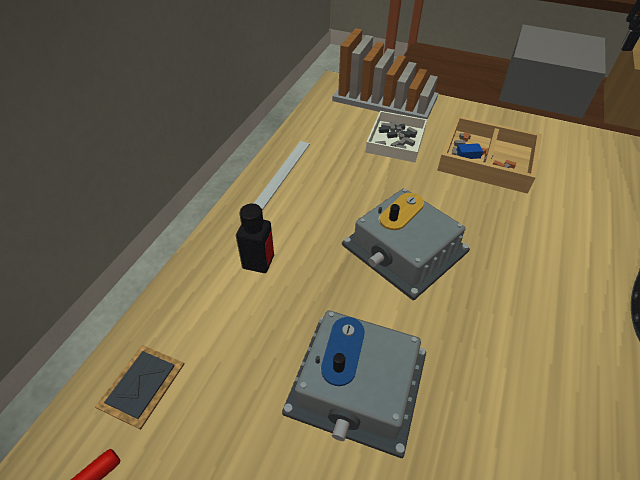

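The scene view shows the brass cover at about (253,181) with its knob at (264,180). The blue cover is at (414,211), and the bottle at (294,297) is nearer the camera. The side view puts the brass knob at (394,212) and the pivot screw at (411,201).

Run:
```python
from h import *
for n,box in(("scene0",(150,200,220,300)),("side0",(180,240,370,430))):
    f=load(n); c=f['color'].astype(int); P=cloud(f); hsv=cv2.cvtColor(f['color'],cv2.COLOR_RGB2HSV)
    r0,r1,c0,c1=box; m=np.zeros((480,640),bool); m[r0:r1,c0:c1]=1
    br=m&(hsv[...,0]>12)&(hsv[...,0]<30)&(hsv[...,1]>140)&(hsv[...,2]>120)&(P[...,2]>.06)
    bk=m&(c.max(-1)<45)&(P[...,2]>.07)
    print(n,br.sum(),np.median(P[br],0))
    v,u=np.nonzero(br); Q=np.array([ray(f,a,b,.082) for a,b in zip(u,v)])[:,:2].astype(np.float32)
    # capsule from the min-area rectangle of the plate
    (x,y),(w,h),a=cv2.minAreaRect(Q); print(' plate rect',x,y,w,h,a, cv2.boxPoints(((x,y),(w,h),a)).round(3).tolist())
    v,u=np.nonzero(bk&(P[...,2]>.1)); v2,u2=np.nonzero(bk)
    print(' knob pix',u2.min(),u2.max(),v2.min(),v2.max(),len(u2),'high',len(u))
    top=bk&(P[...,2]>.108)
    print(' knob top cloud',top.sum(),P[top].mean(0))
    v,u=np.nonzero(top); print(' ray',ray(f,u.mean(),v.mean(),.112), u.mean(),v.mean())
    # case top
    t=(abs(P[...,2]-.07)<.004)&(hsv[...,1]<80); nn,l,st,ce=cv2.connectedComponentsWithStats(t.astype(np.uint8))
    for i in range(1,nn):
        if st[i,4]>800: print(' case',st[i,4],cv2.minAreaRect(P[l==i][:,:2].astype(np.float32)))
    # bottle and blue knob
    hb=(P[...,2]>.118)&(P[...,2]<.15)&(c.max(-1)<70)&(P[...,0]>.2)&(P[...,0]<1.1); print(' bottle',hb.sum(),np.median(P[hb],0))
    bl=(hsv[...,0]>100)&(hsv[...,0]<125)&(hsv[...,1]>150)&(P[...,2]>.075)&(P[...,2]<.09); print(' blue',bl.sum(),P[bl].mean(0))
    o=cv2.resize(f['color'][r0-10:r1+10,c0-10:c1+10,::-1],None,fx=4,fy=4,interpolation=cv2.INTER_CUBIC); cv2.imwrite(f'pics/{n}_c.png',o)
a=cv2.imread('pics/scene0_c.png');b=cv2.imread('pics/side0_c.png');h=max(a.shape[0],b.shape[0])
pad=lambda i:cv2.copyMakeBorder(i,0,h-i.shape[0],0,0,0)
cv2.imwrite('pics/both.png',np.hstack([pad(a),pad(b)])); print(a.shape,b.shape)
```

```text
scene0 0 [nan nan nan]
  return _methods._mean(a, axis=axis, dtype=dtype,
  ret = um.true_divide(
Traceback (most recent call last):
IndexError: too many indices for array: array is 1-dimensional, but 2 were indexed
```

Run:
```python
from h import *
for n,box,pts in(("scene0",(150,200,220,300),[(240,178),(264,178),(285,200),(240,250)]),("side0",(180,240,370,430),[(390,225),(394,212),(430,240),(300,270)])):
    f=load(n); c=f['color'].astype(int); P=cloud(f); hsv=cv2.cvtColor(f['color'],cv2.COLOR_RGB2HSV)
    for u,v in pts: print(n,(u,v),c[v,u],hsv[v,u],f['z_map'][v,u],P[v,u].round(3))
    r0,r1,c0,c1=box; m=np.zeros((480,640),bool); m[r0:r1,c0:c1]=1
    br=m&(hsv[...,0]>12)&(hsv[...,0]<30)&(hsv[...,1]>140)&(hsv[...,2]>100)
    nn,l,st,ce=cv2.connectedComponentsWithStats(br.astype(np.uint8)); i=1+st[1:,4].argmax(); br=l==i
    v,u=np.nonzero(br); Q=np.array([ray(f,a,b,.082) for a,b in zip(u,v)])[:,:2].astype(np.float32)
    (x,y),wh,a=cv2.minAreaRect(Q); print(' plate',st[i],'rect',x,y,wh,a)
    bk=(m&(c.max(-1)<50)).astype(np.uint8); nn,l,st,ce=cv2.connectedComponentsWithStats(bk)
    for i in range(1,nn):
        if st[i,4]>25: print(' black',st[i],ce[i].round(1), 'top at',ray(f,st[i,0]+st[i,2]/2-.5,st[i,1]+st[i,2]*.35,.112).round(4),'axis mid',ray(f,*ce[i],.097).round(4))
    o=cv2.resize(f['color'][r0-10:r1+10,c0-10:c1+10,::-1],None,fx=4,fy=4,interpolation=cv2.INTER_CUBIC); cv2.imwrite(f'pics/{n}_c.png',o)
a=cv2.imread('pics/scene0_c.png');b=cv2.imread('pics/side0_c.png');h=max(a.shape[0],b.shape[0])
pad=lambda i:cv2.copyMakeBorder(i,0,h-i.shape[0],0,0,0)
cv2.imwrite('pics/both.png',np.hstack([pad(a),pad(b)])); print(a.shape,b.shape)
```

```text
scene0 (240, 178) [146 123  73] [ 21 128 146] 1.0193634 [ 0.569 -0.196  0.082]
scene0 (264, 178) [20 17 17] [ 0 38 20] 0.979307 [ 0.583 -0.139  0.108]
scene0 (285, 200) [89 93 92] [83 11 93] 1.0001482 [ 0.588 -0.101  0.067]
scene0 (240, 250) [144 130  97] [ 21  83 144] 1.0080963 [ 0.674 -0.165  0.002]Traceback (most recent call last):
  File "<stdin>", line 7, in <module>
ValueError: attempt to get argmax of an empty sequence
```

Run:
```python
from h import *
for n,box in(("scene0",(150,200,220,300)),("side0",(180,240,370,430))):
    f=load(n); c=f['color'].astype(int); P=cloud(f); hsv=cv2.cvtColor(f['color'],cv2.COLOR_RGB2HSV)
    r0,r1,c0,c1=box; m=np.zeros((480,640),bool); m[r0:r1,c0:c1]=1
    br=m&(abs(hsv[...,0].astype(int)-21)<8)&(hsv[...,1]>90)&(P[...,2]>.06)
    v,u=np.nonzero(br); Q=np.array([ray(f,a,b,.082) for a,b in zip(u,v)])[:,:2].astype(np.float32)
    print(n,'z med',np.median(P[br],0)); print(' plate',br.sum(),cv2.minAreaRect(Q), np.percentile(hsv[br],[10,90],axis=0))
    bk=(m&(c.max(-1)<50)).astype(np.uint8); nn,l,st,ce=cv2.connectedComponentsWithStats(bk)
    for i in range(1,nn):
        if st[i,4]>25:
            t=(l==i)&(P[...,2]>.109)
            print(' black',st[i],ce[i].round(1),'axis mid',ray(f,*ce[i],.097).round(4),'top cloud',t.sum(),P[t].mean(0).round(4) if t.any() else '')
    t=(abs(P[...,2]-.07)<.004)&(hsv[...,1]<60); nn,l,st,ce=cv2.connectedComponentsWithStats(t.astype(np.uint8))
    for i in range(1,nn):
        if st[i,4]>800: print(' case',st[i,4],cv2.minAreaRect(P[l==i][:,:2].astype(np.float32)))
    hb=(P[...,2]>.115)&(P[...,2]<.15)&(c.max(-1)<70)&(P[...,0]>.4)&(P[...,0]<1.1); print(' bottle',hb.sum(),np.median(P[hb],0) if hb.any() else '')
    o=cv2.resize(f['color'][r0-10:r1+10,c0-10:c1+10,::-1],None,fx=4,fy=4,interpolation=cv2.INTER_CUBIC); cv2.imwrite(f'pics/{n}_c.png',o)
a=cv2.imread('pics/scene0_c.png');b=cv2.imread('pics/side0_c.png');h=max(a.shape[0],b.shape[0])
pad=lambda i:cv2.copyMakeBorder(i,0,h-i.shape[0],0,0,0)
cv2.imwrite('pics/both.png',np.hstack([pad(a),pad(b)])); print(a.shape,b.shape)
```

```text
scene0 z med [ 0.57373577 -0.17144802  0.08248393]
 plate 811 ((0.568267822265625, -0.17221450805664062), (0.10938137769699097, 0.050530798733234406), 72.49299621582031) [[ 20. 120. 113.]
 [ 21. 132. 153.]]
 black [260 172   9  16 108] [264.  179.4] axis mid [ 0.5754 -0.1437  0.097 ] top cloud 36 [ 0.5784 -0.1428  0.1117]
 case 2725 ((0.5463219881057739, -0.155705988407135), (0.14092865586280823, 0.15173129737377167), 65.92024230957031)
 case 3134 ((0.539653480052948, 0.137058824300766), (0.15470173954963684, 0.1393798589706421), 3.1255977153778076)
 bottle 549 [ 0.7967628  -0.01277503  0.13452544]
side0 z med [ 0.56493844 -0.16437073  0.08119447]
 plate 847 ((0.564772367477417, -0.18212473392486572), (0.13980929553508759, 0.059178970754146576), 83.71969604492188) [[ 21.  176.  118.6]
 [ 22.  190.  182. ]]
 black [389 204  11  17 131] [393.9 212.1] axis mid [ 0.5755 -0.1418  0.097 ] top cloud 46 [ 0.5737 -0.1278  0.1226]
 case 3324 ((0.5441969633102417, -0.153402179479599), (0.1400754451751709, 0.14836980402469635), 65.8309326171875)
 case 7143 ((0.5393257141113281, 0.14033694565296173), (0.1484529823064804, 0.13971318304538727), 3.0980911254882812)
 bottle 649 [ 0.79092548 -0.01563573  0.13255552]
(280, 400, 3) (320, 320, 3)
```

View pics/both.png

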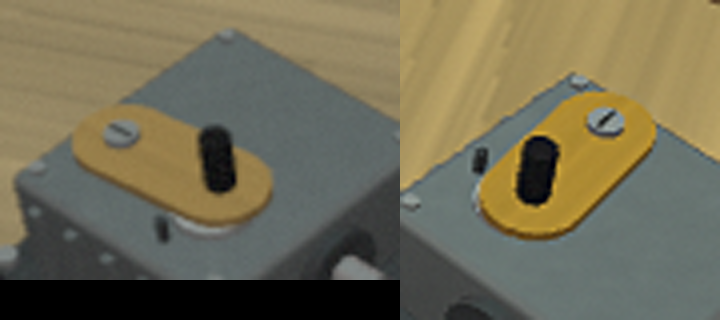

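The knob agrees in both views at (0.5755, -0.143), where the chord from the plate also puts it. The pivot is at about (0.559, -0.2005), and the cover points 72.5° against 66° for the gearcase, so it starts at about 0.11 rad. I'll cage the knob between half-open jaws and follow the arc. First I move above it.

```bash
python3 -m handwheel '[[[0.5,0.955,-0.544,0.1,-0.417],[0.5,0.955,-0.544,0.1,-0.417],[0.5,0.955,-0.544,0.1,-0.417],[0.5,0.955,-0.544,0.1,-0.417],[0.5,0.955,-0.544,0.1,-0.417],[0.5,0.955,-0.544,0.1,-0.417],[0.5,0.955,-0.544,0.1,-0.417],[0.5,0.955,-0.544,0.1,-0.417],[0.5,0.955,-0.544,0.1,-0.417],[0.5,0.955,-0.544,0.1,-0.417]]]' 20
cat > go.py <<'E'
import sys
from h import *
from scipy.spatial.transform import Rotation as R
s=telemetry.read_state(); M=R.from_quat(s['tool_rot']).as_matrix(); p=s['ee_pos']
print('t',s['time_s'],'p',p.round(4),'yaw',np.degrees(np.arctan2(M[1,0],M[0,0])).round(1),'w',s['gripper_width'].round(4),'F',s['ft_force'].round(1),'zax',M[:,2].round(3))
if len(sys.argv)>3:
    for a in range(1,len(sys.argv),4):
        x,y,z,w=map(float,sys.argv[a:a+4]); d=M.T@(np.array([x,y,z])-p)/.5
        dy=(np.degrees(np.arctan2(M[1,0],M[0,0]))-w+180)%360-180
        print(d.round(3),'turn',round(dy/120,3))
E
python3 go.py .5755 -.143 .2 72.5
```

```text
time_s: 0.93
ee_pos: [0.4945, -0.2477, 0.2151]
tool_rot: [0.806, 0.592, -0.0, -0.0]
ft_force: [0.5, 0.3, 0.6]
gripper_width: 0.0424Traceback (most recent call last):
  File "go.py", line 5, in <module>
    print('t',s['time_s'],'p',p.round(4),'yaw',np.degrees(np.arctan2(M[1,0],M[0,0])).round(1),'w',s['gripper_width'].round(4),'F',s['ft_force'].round(1),'zax',M[:,2].round(3))
                                                                                                  ^^^^^^^^^^^^^^^^^^^^^^^^
AttributeError: 'float' object has no attribute 'round'
```

```bash
sed -i "s/s\['gripper_width'\].round(4)/round(s['gripper_width'],4)/" go.py; python3 -m handwheel '[[[0.5,0,0,0,0],[0.5,0,0,0,0],[0.5,0,0,0,0]]]'; python3 go.py .5755 -.143 .2 72.5
```

```text
time_s: 1.18
ee_pos: [0.4936, -0.2496, 0.2153]
tool_rot: [0.806, 0.592, -0.0, -0.0]
ft_force: [-0.5, 0.3, -0.4]
gripper_width: 0.0428
t 1.1833 p [ 0.4936 -0.2496  0.2153] yaw 72.6 w 0.0428 F [-0.5  0.3 -0.4] zax [-0.001 -0.    -1.   ]
[0.252 0.093 0.03 ] turn 0.001
```

```bash
python3 -m handwheel '[[[0.5,0.252,0.093,0.03,0],[0.5,0.252,0.093,0.03,0],[0.5,0.252,0.093,0.03,0],[0.5,0.252,0.093,0.03,0],[0.5,0.252,0.093,0.03,0],[0.5,0.252,0.093,0.03,0],[0.5,0.252,0.093,0.03,0]]]'; python3 go.py .5755 -.143 .112 72.5
python3 -c "
from h import *
grab('wrist','w1')"
```

```text
time_s: 1.77
ee_pos: [0.5748, -0.1454, 0.2006]
tool_rot: [0.807, 0.591, -0.0, 0.0]
ft_force: [0.3, -0.9, 0.6]
gripper_width: 0.0427
t 1.7667 p [ 0.5748 -0.1454  0.2006] yaw 72.4 w 0.0427 F [ 0.3 -0.9  0.6] zax [-0.001 -0.001 -1.   ]
[ 0.005 -0.     0.177] turn -0.001
```

View pics/w1.png

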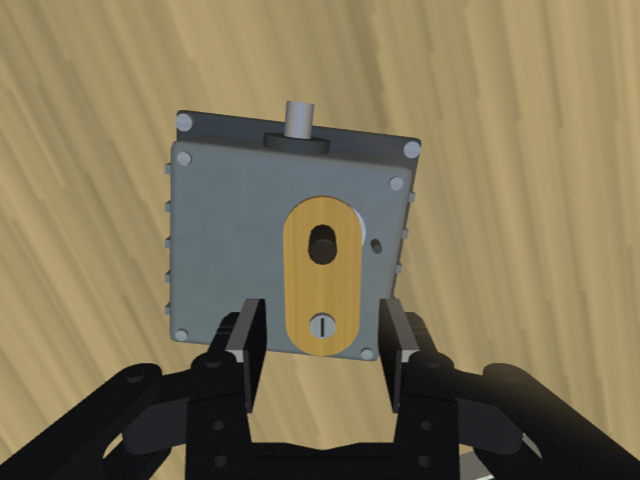

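The wrist view shows the knob top at (322,252) and the screw at (322,326), both midway between the jaws and in line with tool x. A ray check comes before I descend.

Run:
```python
from h import *
f=load('w1'); k=ray(f,322,252,.112); s=ray(f,322,326,.083); print(k,s,np.linalg.norm((k-s)[:2]))
```

```text
[ 0.57491407 -0.14358989  0.112     ] [ 0.55644057 -0.20191768  0.083     ] 0.06118333615415429
```

```bash
python3 -m handwheel '[[[0.5,0.004,0,0.06,0],[0.5,0.004,0,0.12,0],[0.5,0.004,0,0.15,0],[0.5,0.004,0,0.177,0],[0.5,0.004,0,0.177,0],[0.68,0.004,0,0.177,0],[0.68,0.004,0,0.177,0],[0.68,0.004,0,0.177,0]]]'
python3 go.py $(python3 -c "
from math import *
for a in (80,87,94,101,108,115,122,129,136,143,150): print(.5575+.06*cos(radians(a)),-.201+.06*sin(radians(a)),.112,a)")
```

```text
time_s: 2.48
ee_pos: [0.5771, -0.1425, 0.1134]
tool_rot: [0.806, 0.591, 0.001, 0.001]
ft_force: [0.6, -0.9, 0.3]
gripper_width: 0.0274
t 2.4833 p [ 0.5771 -0.1425  0.1134] yaw 72.5 w 0.0274 F [ 0.6 -0.9  0.3] zax [ 0.002 -0.001 -1.   ]
[-0.004 -0.018  0.003] turn -0.063
[-0.007 -0.032  0.003] turn -0.121
[-0.012 -0.046  0.003] turn -0.179
[-0.018 -0.059  0.003] turn -0.238
[-0.026 -0.072  0.003] turn -0.296
[-0.035 -0.083  0.003] turn -0.354
[-0.046 -0.093  0.003] turn -0.413
[-0.057 -0.102  0.003] turn -0.471
[-0.07  -0.11   0.003] turn -0.529
[-0.083 -0.115  0.003] turn -0.588
[-0.097 -0.119  0.003] turn -0.646
```

```bash
python3 -m handwheel '[[[0.68,-0.004,-0.018,0.002,-0.058],[0.68,-0.007,-0.032,0.002,-0.116],[0.68,-0.012,-0.046,0.002,-0.175],[0.68,-0.018,-0.059,0.002,-0.233],[0.68,-0.026,-0.072,0.002,-0.292],[0.68,-0.035,-0.083,0.002,-0.35],[0.68,-0.046,-0.093,0.002,-0.408],[0.68,-0.057,-0.102,0.002,-0.467],[0.68,-0.07,-0.11,0.002,-0.525],[0.68,-0.083,-0.115,0.002,-0.583]]]'
python3 go.py .5055 -.171 .112 150
python3 -c "
from h import *
grab('wrist','w2')"
```

```text
time_s: 3.32
ee_pos: [0.5101, -0.1643, 0.1126]
tool_rot: [0.319, 0.948, -0.0, 0.002]
ft_force: [1.0, 0.2, 0.4]
gripper_width: 0.0272
t 3.3167 p [ 0.5101 -0.1643  0.1126] yaw 142.8 w 0.0272 F [1.  0.2 0.4] zax [ 0.004 -0.001 -1.   ]
[-0.001 -0.016  0.001] turn -0.06
```

View pics/w2.png

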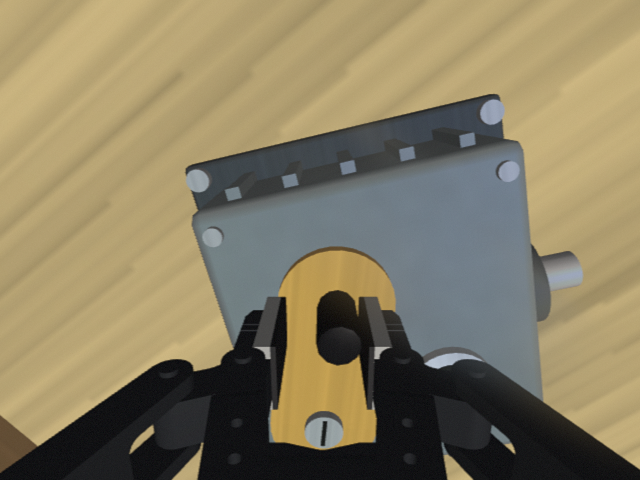

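The cover has swung with the jaws. The knob at (338,345) now rests against the trailing pad, and the port rim shows at (455,355). I'll push a little further, take the pad off the knob, open and lift.

```bash
python3 -m handwheel '[[[0.68,-0.001,-0.012,0,-0.055],[0.68,-0.003,-0.022,0,-0.09],[0.68,-0.003,-0.022,0,-0.09],[0.68,-0.003,-0.012,0,-0.09],[0.5,-0.003,-0.012,0,-0.09],[0.5,-0.003,-0.012,0,-0.09],[0.5,-0.003,-0.012,-0.06,-0.09],[0.5,-0.003,-0.012,-0.14,-0.09],[0.5,-0.003,-0.012,-0.22,-0.09],[0.5,-0.003,-0.012,-0.3,-0.09]]]'
python3 -m handwheel '[[[0.5,0,0,0,0],[0.5,0,0,0,0],[0.5,0,0,0,0]]]'
python3 go.py
python3 - <<'E'
from h import *
f=grab('wrist','w3'); s=grab('scene','s3'); b=grab('side','b3')
for n in('scene','side'):
    g=load(n[0]+'3' if n=='scene' else 'b3'); P=cloud(g); c=g['color'].astype(int); hsv=cv2.cvtColor(g['color'],cv2.COLOR_RGB2HSV)
    bo=(P[...,2]>.115)&(P[...,2]<.15)&(c.max(-1)<70)&(P[...,0]>.7)&(P[...,0]<.9); print(n,'bottle',bo.sum(),np.median(P[bo],0))
    for tag in ((n+'0'),None):
        h=load(tag) if tag else g; q=cv2.cvtColor(h['color'],cv2.COLOR_RGB2HSV); Z=cloud(h)
        bl=(q[...,0]>100)&(q[...,0]<125)&(q[...,1]>130)&(Z[...,2]>.07)&(Z[...,2]<.09)&(Z[...,1]>0); v,u=np.nonzero(bl); print(' blue',len(u),u.mean() if len(u) else 0,v.mean() if len(u) else 0)
cv2.imwrite('pics/f.png',np.hstack([cv2.resize(f['color'],(400,300)),cv2.resize(s['color'],(400,300))])[:,:,::-1])
E
```

```text
time_s: 4.2
ee_pos: [0.5063, -0.1689, 0.2624]
tool_rot: [0.231, 0.973, 0.0, -0.001]
ft_force: [0.7, -0.6, 0.5]
gripper_width: 0.0427
time_s: 4.45
ee_pos: [0.5063, -0.1689, 0.2608]
tool_rot: [0.231, 0.973, 0.0, -0.0]
ft_force: [-0.7, 0.0, -0.3]
gripper_width: 0.0428
t 4.45 p [ 0.5063 -0.1689  0.2608] yaw 153.3 w 0.0428 F [-0.7  0.  -0.3] zax [-0.001  0.    -1.   ]
scene bottle 546 [ 0.796908   -0.01262958  0.13454652]
 blue 898 413.3530066815145 212.11135857461025
 blue 902 413.2184035476718 212.12527716186253
side bottle 585 [ 0.78922336 -0.01280833  0.13288528]
 blue 1813 342.6127964699393 351.296194153337
 blue 1808 342.6620575221239 351.3678097345133
```

View pics/f.png

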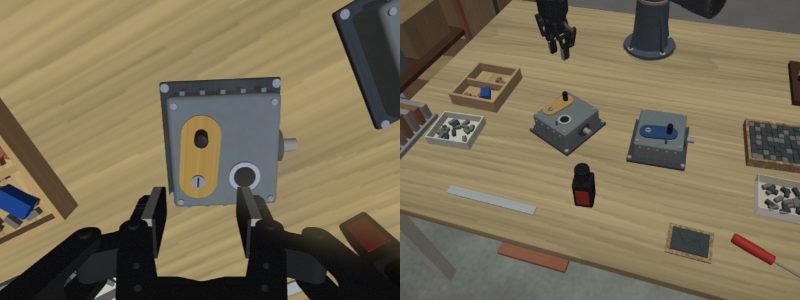

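The port rim is fully clear at (244,177) in the wrist half of the picture, and the gripper is well above everything. The bottle and the blue cover haven't moved.

```bash
python3 -c "
from plant import job
print(job.finish_job())"
```

```text
the job is handed in; nothing more can be done
None
```

The brass cover is swung anticlockwise to about 1.4–1.5 rad from shut. I estimated that by eye from the final wrist picture against the measured gearcase edge. I caged its knob between half-open jaws, followed the arc, opened the jaws and lifted clear, and the job is handed in at about 4.6 s of robot time.

- **Port:** the last wrist and scene pictures show the rim fully clear of the plate.
- **Blue cover:** it moved by no more than 0.15 pixel in either view.
- **Ink bottle:** it is upright. The scene view shows a shift under 1 mm; the rougher side-view depth gave about 3 mm, well inside the 30 mm limit.
- **Gripper:** the tool is about 15 cm above the gripping height and touches nothing; the force reading is under 1 N.

**Checks that disagreed:** the first side-view fit of the brass plate came out too large (140 mm), most likely because it took in bench wood. I discarded it for the scene view, which gave 109 x 51 mm. The wrist view then put the knob 61 mm from the pivot, against the stated 60 mm. The side view's depth for the top of the knob was also about 1 cm too high, so I did not use it.

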